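Tip the grinding balls out of the lidded tub

ROBOT

A 6-joint arm with a two-finger parallel gripper is mounted at the origin on the work surface. World frame = base frame: x ahead of the robot, y to its left, z up, the work surface at z = 0. Lengths are in m, angles in degrees, forces in N, time in s.
With the tool pointing down it reaches from about 0.375 to 0.75 m from the base axis. Payload 9 kg.
Tool frame: the origin (TCP) lies where the fingers leave the gripper's body, on its centre line; the fingertips stand 73 mm ahead of it and the grasp point (between the pads) lies 54 mm ahead of it (robot.tip_reach is the distance from the TCP to the fingertips, in m); z points along the fingers, y is the direction in which the jaws open and shut (so a half turn about z gives the same grasp; the last joint's range is limited). The gripper opens to 85 mm and grips with 20 to 120 N. Pads are 22 mm wide; open, the fingers measure 114 mm over their backs; the gripper's body (76 mm by 85 mm) begins 54 mm behind the grasp point. The pads swing forward as they close: fully open they stand 13 mm farther back than shut.
Start: joints at [52.328, 5.964, 5.575, 89.605, 0, 77.527], TCP at [0.255, 0.543, 0.304] pointing down, gripper open.
Joint ranges: [-171.21, 171.21], [-48.23, 106.86], [-62.78, 66.21], [-105.2, 120.99], [-86.42, 89.51], [-180, 180]. Speed limits (degrees/s): [127.2, 127.2, 147.25, 180, 180, 180].

INTERFACE

Orientations are given as [roll, pitch, yaw] about the fixed x, y, z axes, in that order (R = Rz(yaw) Ry(pitch) Rx(roll)).
In Python, from plant import robot gives the robot as it stands. Calls block until the motion is done:
- robot.move_pose(position, orientation): joint-space move of the TCP to a pose.
- robot.line_to(position, vel=0.15, rotation=None, guard=None): straight line of the TCP; rotation=None keeps the orientation; vel is the mean speed in m/s. With guard (N) it stops when the force on the tool has changed by that much, and returns True; else False.
- robot.goto_joints(angles): joint-space move.
- robot.set_gripper(opening): finger opening in m; the grip force is fixed at half the most; returns when the fingers have stopped.
- robot.pause(seconds).
- robot.ik(position, orientation): joint angles nearest the present ones, or None.
- robot.observe(): the state.
- robot.grab_frame(name): name is "scene" or "top"; returns the picture (400x640x3 uint8, blue, green, red); there is no depth.
- robot.get_calibration(name): a dict with "vertical_fov" (degrees; the focal length in pixels is half the picture's height over the tangent of half this angle, whatever the lens; pixels are square), "cx", "cy" (the principal point, pixels), "k1" (the pictures are not rectified: a ray, as slopes to the right and down, at radius r is drawn at 1 + k1 r^2 times it, then the intrinsics apply), "rvec" (rotation vector, rad) and "tvec" (3), from world to camera coordinates, as OpenCV has them. Camera axes: x right, y down, z forward; pixel columns grow to the right and rows downward; lengths in m; the calibration is good to about 2 mm. A picture is of the moment at which its call begins. get_calibration takes no time and is no camera call.
A pose or a line that the arm cannot do raises robot.IKError and nothing moves.
- robot.job_done(): hands the job in, once; it reports no verdict.
The state is a dict: "time": time; "q": joint angles; "qvel": joint speeds; "joint_torque": joint torques, N m; "tool_pos": TCP position; "tcp_rot": TCP orientation; "ft_force": force on the tool from outside, world axes, zero at the start; "torque": the same for the moment, N m; "gripper_width": finger opening in m.
Only numpy, scipy, OpenCV 4.12 (cv2) and the standard library are available. Lean on these libraries where they do the work, as an engineer would, in place of code of your own. Each camera call takes 0.05 s, during which the arm holds its last target. There are 200 camera calls.

TASK

Swing the lid of the tipping tub on the stand fully back, past its catch, so that it stays open by itself. Only then tip the tub over to its stop so that all three grinding balls roll out into the catch tray of the stand; leave the tub tipped over with its lid still back, and do not disturb the plain lidded case that lies on the bench.

Things in the scene. Friction and masses are not known exactly. Their poses are not given: they have to be found in the camera images.
- stand: grey steel stand fixed to the bench, base 290 x 130 x 6 mm, with the tipping tub and, on its +x side, a grey catch tray. Origin on the bench right under the tub's tipping axis; +x: the way the tub pours; z up. Tub level: steel box 110 (x) x 84 (y) x 50 mm, 4 mm walls, x -110 to 0, 70 to 120 mm above the bench. Uprights at y -52 and +52 mm, 8 mm thick, 90 mm tall
- tray_in (a point): centre of the inner floor of the catch tray on the stand, at x +89, y 0 mm of the stand, 10 mm above the bench; inside 130 (x) x 122 (y) mm, rim 32 mm above this floor; axes as the stand's
- lid (a joint): angle of the tub's flat lid, rad: 0 shut; grows as its front edge swings up and back (to the stand's -x); 2.1 at its stop. Tub level: hinge axis along the stand's y at x -110 mm, 120.5 mm above the bench. A sprung catch and its weight push it shut (at most 0.2 N m) until 1.65 rad; then the catch snaps it on to the stop and holds it there, also while the tub is tipped
- lid_bar (a point): centre of the lid's lifting bar: round, pale wood, 10 mm thick, along the stand's y, 66 mm free between its two end arms, 40 mm in front of the lid's edge and 20 mm above its top face. Lid shut: x +40, y 0 mm of the stand, 144.5 mm above the bench; arc of 152 mm radius about the hinge. Pinch it from above, fingers closing along the stand's x; it turns in the fingers. Axes: the lid's
- tub (a joint): tipping angle of the tub, rad: 0 level, resting on the stand; grows as it tips to the stand's +x; 1.9 at its stop (mouth to the tray, a little down). Axis along the stand's y through x 0, 70 mm above the bench. About 0.35 kg without lid (0.09 kg) and balls; falls back if let go below about 1.1 rad, stays over on its stop when left there
- tub_peg (a point): grip point of the tub's tipping peg: round, pale wood, 12 mm thick, sticking out along the stand's -y from the tub's side wall (y -42 to -130 mm). Tub level: on its centre line at x -95, y -105 mm of the stand, 100 mm above the bench; arc of 100 mm radius about the tipping axis. Pinch it from above, fingers closing along the stand's x; it turns in the fingers. Axes: the tub's
- ball0_center (a point): one of three loose grinding balls, bare steel, 25 mm diameter, 64 g, at the start inside the shut tub; this point is the ball's centre
- ball1_center (a point): one of three loose grinding balls, bare steel, 25 mm diameter, 64 g, at the start inside the shut tub; this point is the ball's centre
- ball2_center (a point): one of three loose grinding balls, bare steel, 25 mm diameter, 64 g, at the start inside the shut tub; this point is the ball's centre
- plain_case: bystander, to be left where it is: a loose flat lidded steel case 130 x 100 x 50 mm, 0.9 kg, lying directly on the bench, with a fixed wooden loop handle (in all 94 mm from its centre, up to 62 mm above the bench) on its +x edge; no stand and no tray. Origin at the centre of its underside, z up

How it is judged:
By the outcome, as a careful person would: the job done as asked, in the order asked, and still so for the second after the job is handed in, with the robot touching nothing.
It also fails if it takes over 64 s, if anything falls off the work surface, if the arm or the gripper's body presses on something with over 40 N, if the wrist force passes 120 N, or if a joint passes its speed limit or range.

## Working session

There is one attempt and no reset: what is moved stays moved. The work goes in short steps, each a Python script; the robot and the scene stay as the last script left them, time stands still between calls to the robot, and variables do not carry over. Pictures are saved under pics/ and viewed, about 8 in all and at most 12, crops included, and the job is handed in when it is done.

```bash
mkdir -p pics; ls
python3 - <<'E'
from plant import robot
import cv2
for n in("scene","top"):
    cv2.imwrite(f"pics/{n}0.png",robot.grab_frame(n)); print(n,robot.get_calibration(n))
o=robot.observe();print(o["time"],o["tool_pos"],o["tcp_rot"],o["gripper_width"],o["ft_force"])
E
```

```text
pics
scene {'vertical_fov': 53.42548617736917, 'cx': 324.31699528381006, 'cy': 202.96289107100543, 'k1': 0.00488980264215037, 'rvec': array([ 2.17562055,  1.42457377, -0.46215294]), 'tvec': array([-0.21814014, -0.32018818,  1.22957468])}
top {'vertical_fov': 51.48828288888054, 'cx': 316.3574907724996, 'cy': 198.36660347923913, 'k1': -0.0449665759369294, 'rvec': array([ 2.18449457, -2.02792469,  0.21269736]), 'tvec': array([-0.02460532,  0.54906398,  0.8904794 ])}
0.1 [0.25532118 0.54274075 0.30324311] [-1.79936646e+02 -1.27848092e-02  1.54802056e+02] 0.08521703134171117 [-0.71599374 -0.10878911 -0.16420456]
```

View pics/scene0.png

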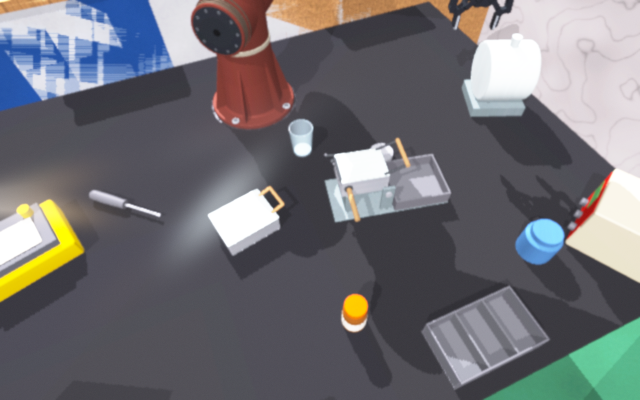

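View pics/top0.png

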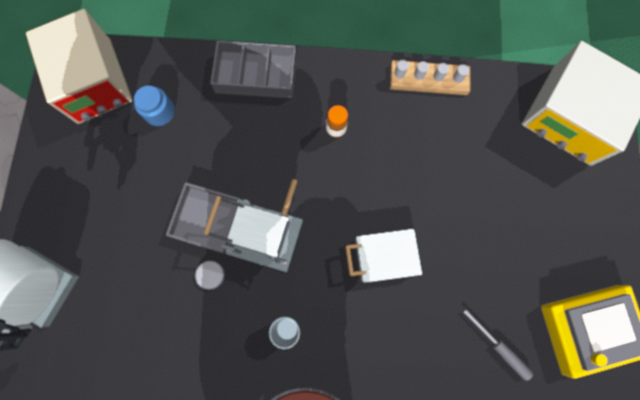

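The scene view shows the stand near (390,185), with the bar at (402,152) and the peg at (352,203). The top view shows the bar at (212,216), the peg at (290,197) and the tub at (262,230). The plain case is at (390,256). There is a round object by the tray at (209,275) and a cup at (285,333).

```bash
cat > h.py <<'E'
import numpy as np, cv2
from plant import robot
def cam(n):
    c=robot.get_calibration(n); f=200/np.tan(np.radians(c["vertical_fov"]/2))
    return np.array([[f,0,c["cx"]],[0,f,c["cy"]],[0,0,1]]),np.array([c["k1"],0,0,0,0.]),cv2.Rodrigues(c["rvec"])[0],c["tvec"]
def ray(n,uv):
    K,d,R,t=cam(n); p=cv2.undistortPoints(np.array(uv,float).reshape(-1,1,2),K,d).reshape(-1,2)
    return -R.T@t, np.c_[p,np.ones(len(p))]@R
def plane(n,uv,z):
    o,v=ray(n,uv); return o+v*((z-o[2])/v[:,2])[:,None]
def tri(a,b):
    (o1,v1),(o2,v2)=ray("scene",[a]),ray("top",[b]); A=np.c_[v1[0],-v2[0]]
    s=np.linalg.lstsq(A,o2-o1,rcond=None)[0]; p,q=o1+s[0]*v1[0],o2+s[1]*v2[0]
    return (p+q)/2,np.linalg.norm(p-q)
def proj(n,P):
    K,d,R,t=cam(n); return cv2.projectPoints(np.array(P,float).reshape(-1,3),R,t,K,d)[0].reshape(-1,2)
def wood(im):
    h=cv2.cvtColor(im,cv2.COLOR_BGR2HSV); m=cv2.inRange(h,(5,70,60),(25,200,255))
    n,l,s,c=cv2.connectedComponentsWithStats(m)
    out=[]
    for i in range(1,n):
        if s[i,4]>40:
            ys,xs=np.where(l==i); P=np.c_[xs,ys].astype(float); a=np.linalg.svd(P-P.mean(0),full_matrices=False)[2][0]
            k=(P-P.mean(0))@a; out.append((s[i,4],P.mean(0).round(1),(P.mean(0)+a*k.min()).round(1),(P.mean(0)+a*k.max()).round(1)))
    return out
E
python3 - <<'E'
from h import *
for n in("scene","top"):
    im=cv2.imread(f"pics/{n}0.png")
    print(n); [print(*w) for w in wood(im)]
im=cv2.imread("pics/top0.png")[150:350,140:320]; cv2.imwrite("pics/c1.png",cv2.resize(im,None,fx=3,fy=3,interpolation=cv2.INTER_CUBIC))
E
```

```text
scene
473 [22.6  4.3] [-0.7  6.9] [64.9 -0.6]
321 [233.1  14.3] [205.   -6.7] [255.1  30.8]
3094 [343.9  10.3] [268.3  14. ] [452.6   5. ]
724 [472.6  21.5] [478.9   2.9] [466.4  40.1]
159 [402.1 151.6] [396.4 137.8] [408.2 166.3]
70 [595.3 195.1] [605.  180.7] [586.7 207.8]
209 [274.  197.7] [266.2 186.8] [281.4 207.9]
170 [352.9 204.7] [348.  187.7] [357.6 221.1]
397 [ 50.7 243.4] [ 70.6 211.1] [ 10.6 308.5]
43 [ 29.6 211.3] [ 28.3 203.8] [ 30.4 215.9]
177 [354.2 311.5] [353.3 292.9] [354.8 324.2]
top
1642 [428.9  80.5] [389.2  76.2] [470.5  85. ]
103 [ 78.1 103.7] [94.4 99.7] [ 62.4 107.5]
45 [ 65.9 112.8] [ 51.5 102.7] [ 80.5 123.2]
140 [337.3 119. ] [339.  104.1] [336.  130.1]
427 [569.7 137.9] [528.7 119.1] [613.4 157.9]
234 [288.9 196.8] [294.6 178.9] [283.4 214.4]
191 [212.1 214.8] [218.8 195.9] [205.5 233.8]
264 [351.5 260.1] [349.1 243.8] [354. 276.]
421 [583.7 328.8] [608.8 275.1] [562.1 375.1]
367 [596.4 335. ] [605.2 289.2] [589.4 371.5]
```

View pics/c1.png

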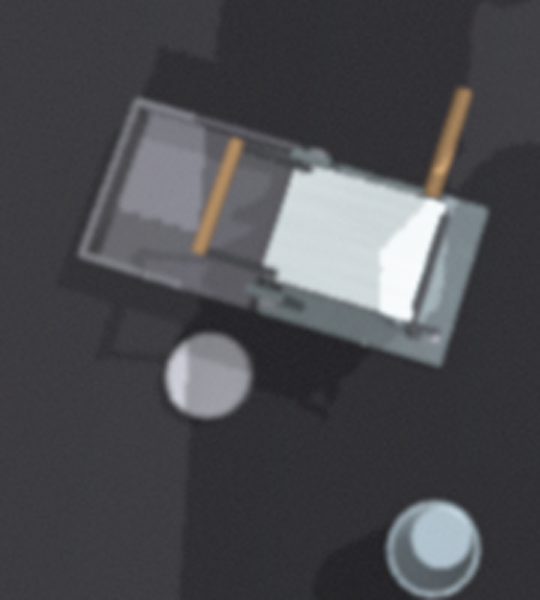

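The crop shows the bar running from (237,140) to (200,250), the peg going up to the right, and a light cylinder standing right by the tray on the stand's +y side.

Run:
```python
from h import *
bar,e=tri((402.1,151.6),(212.1,214.8));print("bar",bar,e)
peg,e=tri((352.9,204.7),(288.9,196.8));print("pegmid",peg,e)
b=plane("top",[(218.8,195.9),(205.5,233.8),(212.1,214.8)],.1445);print(b)
p=plane("top",[(294.6,178.9),(283.4,214.4)],.100);print(p)
d1=b[1]-b[0];d2=p[1]-p[0]
for d in(d1,d2):print(np.linalg.norm(d),np.degrees(np.arctan2(d[1],d[0])))
# tray/base corners at known heights
c=np.array([(137,99),(80,257)])/3+[140,150]; t=plane("top",c,.042);print("trayrim far",t)
c=np.array([(488,207),(440,366)])/3+[140,150]; g=plane("top",c,.006);print("base near",g)
print("cyl top",tri((382,151),(209.5,275)))
print("cyl z0..",plane("top",[(209.5,275),(285,333)],.06))
```

```text
bar [0.48032464 0.22596658 0.14419467] 0.001295869832329521
pegmid [0.53974297 0.07531422 0.09781419] 0.0009874965192477562
[[0.52115816 0.21757002 0.1445    ]
 [0.44041148 0.23511847 0.1445    ]
 [0.48051813 0.22651811 0.1445    ]]
[[0.58059007 0.06662625 0.1       ]
 [0.49973139 0.0840557  0.1       ]]
0.08263155448883115 167.73873393976575
0.08271584352756357 167.83575531514737
trayrim far [[0.56673263 0.32601181 0.042     ]
 [0.43990423 0.35261818 0.042     ]]
base near [[0.50764078 0.04591497 0.006     ]
 [0.38031759 0.07299637 0.006     ]]
cyl top (array([0.36006282, 0.25172569, 0.01346572]), np.float64(0.003270710125337109))
cyl z0.. [[0.35921865 0.23821742 0.06      ]
 [0.24970838 0.06130364 0.06      ]]
```

Run:
```python
import cv2
im=cv2.imread("pics/scene0.png")[110:235,270:470]; cv2.imwrite("pics/c2.png",cv2.resize(im,None,fx=4,fy=4,interpolation=cv2.INTER_CUBIC))
```

```text
(no output)
```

View pics/c2.png

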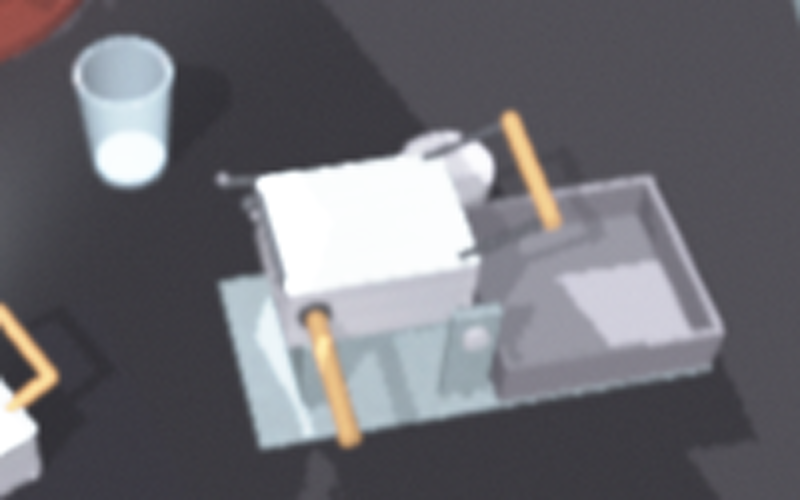

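Stand pose from bar, peg, tray and base agreeing: origin about (0.472, 0.187), yaw 77.8°. Next I approach the bar and grip it.

```bash
cat >> h.py <<'E'
O=np.array([.4720,.1872]); Y=np.radians(77.8); ROT=[180,0,167.8]
def W(x,y,z): return np.array([O[0]+x*np.cos(Y)-y*np.sin(Y),O[1]+x*np.sin(Y)+y*np.cos(Y),z])
def lidp(th): a=np.arctan2(.024,.15)+th; return -.110+.1519*np.cos(a),.1205+.1519*np.sin(a)
def pegp(th): a=np.arctan2(.030,-.095)-th; return .0996*np.cos(a),.070+.0996*np.sin(a)
G=.054
def st(m=""):
    o=robot.observe(); print(m,"t%.1f"%o["time"],np.round(o["tool_pos"],4),"F",np.round(o["ft_force"],1),"w%.4f"%o["gripper_width"])
E
python3 - <<'E'
from h import *
for th in np.linspace(0,1.95,6):
    x,z=lidp(th); print(th,robot.ik(W(x,0,z+G),ROT) is not None, end=' ')
    x,z=pegp(th); print(robot.ik(W(x,-.105,z+G),ROT) is not None)
x,z=lidp(0)
robot.move_pose(W(x,0,z+G+.08),ROT); robot.set_gripper(.045); st("above")
print(robot.line_to(W(x,0,z+G),guard=8)); st("at")
robot.set_gripper(0.0); st("grip")
cv2.imwrite("pics/s1.png",robot.grab_frame("scene")[60:260,220:540])
E
```

```text
0.0 True True
0.39 True True
0.78 True True
1.17 True True
1.56 True True
1.95 True True
above t2.0 [0.4804 0.2265 0.2785] F [-0.1 -0.1 -0.2] w0.0450
False
at t2.7 [0.4807 0.2263 0.1993] F [ 0.2 -0.4 -0.2] w0.0449
grip t3.1 [0.4809 0.2263 0.1995] F [-0.6 -1.1  6.2] w0.0079
```

View pics/s1.png

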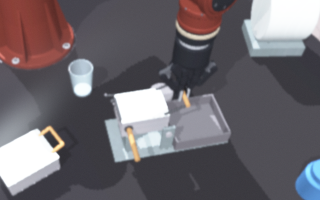

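Gripper is on the bar with a width of 7.9 mm, so the lid will show whether the grip is real. I swing it partway and check.

Run:
```python
from h import *
for th in np.arange(1,6)*.12:
    x,z=lidp(th); robot.line_to(W(x,0,z+G),vel=.1); st("%.2f"%th)
cv2.imwrite("pics/s2.png",cv2.resize(robot.grab_frame("scene")[80:240,280:480],None,fx=3,fy=3))
```

```text
0.12 t3.5 [0.4801 0.2226 0.2166] F [3.9 2.6 2.7] w0.0078
0.24 t3.9 [0.4789 0.2172 0.2333] F [ 5.3  6.2 -0.4] w0.0081
0.36 t4.2 [0.4772 0.2097 0.2496] F [4.7 8.8 2.9] w0.0078
0.48 t4.5 [0.4753 0.2002 0.2657] F [ 4.3 11.   7.7] w0.0080
0.60 t4.8 [0.4729 0.1892 0.2798] F [ 5.7 13.4  8.9] w0.0078
```

View pics/s2.png

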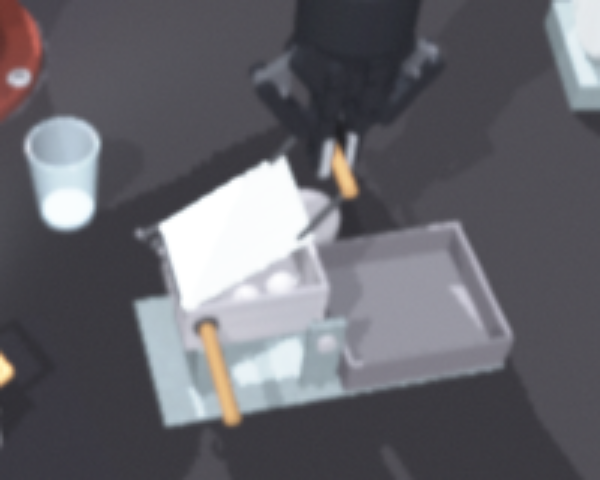

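The lid is following and the balls are visible inside the tub. A radial force is building from small pose error, so I let the rest of the arc comply with it.

```bash
cat >> h.py <<'E'
def arc(f,y,ths,sgn,off,k=1e-4,vel=.1,lim=45):
    """follow arc f(th); shift the target along the measured non-tangential force"""
    for th in ths:
        F=np.array(robot.observe()["ft_force"]); (x0,z0),(x1,z1)=f(th-.01),f(th+.01)
        t=W(x1,y,z1)-W(x0,y,z0); t/=np.linalg.norm(t); off=off+k*(F-t*(F@t))
        x,z=f(th); robot.line_to(W(x,y,z+G)+off,vel=vel); st("%.2f off %s"%(th,np.round(off*1e3,1)))
        if np.linalg.norm(robot.observe()["ft_force"])>lim: print("STOP force");break
    return off
E
python3 - <<'E'
from h import *
off=arc(lidp,0,np.arange(.6,1.95,.12),1,np.zeros(3)); np.save("off.npy",off)
cv2.imwrite("pics/s3.png",cv2.resize(robot.grab_frame("scene")[80:240,280:480],None,fx=3,fy=3))
E
```

```text
0.60 off [0.4 1.1 1.1] t5.2 [0.473  0.1897 0.2796] F [5.3 7.1 3.4] w0.0076
0.72 off [0.9 1.5 1.7] t5.5 [0.4704 0.1768 0.2934] F [1.3 7.3 7.2] w0.0079
0.84 off [1.  2.1 2.6] t5.8 [0.4673 0.1628 0.3049] F [1.3 6.8 8.5] w0.0076
0.96 off [1.1 2.5 3.5] t6.2 [0.4641 0.1476 0.3147] F [1.9 6.1 9. ] w0.0075
1.08 off [1.2 2.9 4.5] t6.5 [0.4606 0.1314 0.3226] F [1.3 5.  9. ] w0.0072
1.20 off [1.3 3.1 5.5] t6.8 [0.457  0.1144 0.3285] F [ 1.3  4.1 10.2] w0.0077
1.32 off [1.3 3.1 6.6] t7.2 [0.4532 0.0967 0.3322] F [ 0.4  3.  10. ] w0.0077
1.44 off [1.3 3.1 7.5] t7.5 [0.4491 0.0787 0.3328] F [ 3.5  1.4 -1.2] w0.0077
1.56 off [1.6 3.1 7.4] t7.8 [0.4453 0.0609 0.332 ] F [-1.6  1.   4.4] w0.0077
1.68 off [1.4 3.  7.8] t8.2 [0.4416 0.0432 0.3291] F [-1.4 -0.5  7. ] w0.0079
1.80 off [1.2 2.8 8.4] t8.5 [0.438  0.0263 0.3231] F [ 3.2  0.7 -0.7] w0.0075
1.92 off [1.5 2.8 8.3] t8.8 [0.4347 0.0099 0.3159] F [ 1.  -2.6  5.1] w0.0076
```

View pics/s3.png

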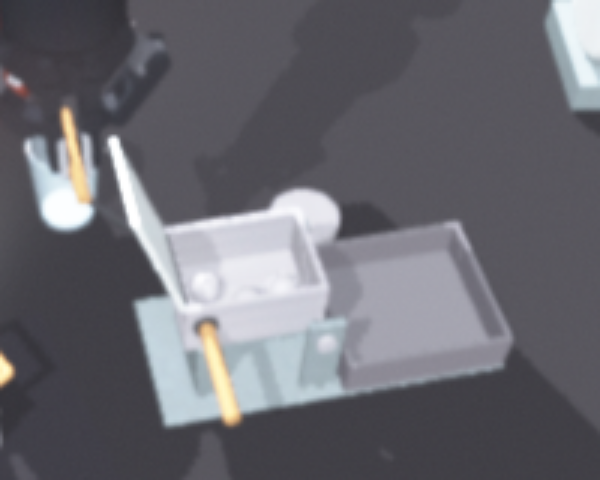

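The lid is held at about 1.9 rad, with the bar at (75,150) in the crop and the three balls still in the tub. I release it, lift away and check that it stays.

Run:
```python
from h import *
robot.set_gripper(.035); st("open")
p=robot.observe()["tool_pos"]; robot.line_to(p+[0,0,.10]); st("up")
x,z=pegp(0); robot.move_pose(W(x,-.105,z+G+.13),ROT); robot.set_gripper(.06); st("over peg")
for n in("scene","top"):
    im=robot.grab_frame(n); cv2.imwrite(f"pics/{n}4.png",im); [print(n,*w) for w in wood(im)]
a=cv2.imread("pics/scene4.png")[80:240,250:450];b=cv2.imread("pics/top4.png")[140:300,180:380]
cv2.imwrite("pics/s4.png",cv2.resize(np.hstack([a,b]),None,fx=2,fy=2))
x,z=lidp(2.1);print("expected bar at 2.1",proj("scene",W(x,0,z)),proj("top",W(x,0,z)))
```

```text
open t9.2 [0.4344 0.0105 0.3151] F [-0.1 -0.7  0.1] w0.0353
up t10.1 [0.4344 0.0105 0.4144] F [-0.4 -0.5  0.1] w0.0351
over peg t11.2 [0.5546 0.0718 0.2849] F [-0.3  0.2 -0. ] w0.0601
scene 470 [22.6  4.3] [-0.7  6.9] [64.9 -0.6]
scene 178 [197.1  20.5] [190.5  -1.4] [203.1  40.2]
scene 112 [205.9  19.8] [ 2.004e+02 -1.000e-01] [211.6  40.4]
scene 233 [315.7  22.9] [331.4  11. ] [304.1  31.7]
scene 1476 [463.6  14.1] [419.5  -3.7] [484.5  22.6]
scene 64 [291.  142.5] [286.2 123.4] [294.5 156.6]
scene 71 [595.5 194.6] [605.  180.7] [587. 207.]
scene 183 [273.6 196.7] [266.  186.8] [281.9 207.3]
scene 119 [352.8 203.7] [348.  187.7] [357.9 221. ]
scene 280 [ 56.5 242.2] [ 72.5 209.5] [ 22.1 312.8]
scene 80 [ 32.7 257.7] [ 59.6 240.1] [  0.9 278.4]
scene 181 [354.3 311.7] [353.  292.9] [355.1 324.3]
top 51 [179.  19.] [ 1.835e+02 -1.000e-01] [174.5  38.1]
top 1643 [428.9  80.5] [389.2  76.2] [470.5  85. ]
top 48 [113.2  89.2] [97.6 78.4] [129.2 100.3]
top 75 [ 67.6 105.9] [64.1 95.2] [ 73.7 124.4]
top 104 [ 78.  103.5] [93.4 99.6] [ 62.4 107.6]
top 138 [337.4 119.1] [340.1 104.4] [335.4 130.1]
top 429 [570.  137.9] [528.7 119.1] [613.5 157.7]
top 155 [291.6 189.2] [294.2 177.8] [288.5 203.1]
top 345 [328.4 244.9] [335.1 221.7] [321.9 267.7]
top 267 [351.5 259.8] [349.1 243.7] [354.1 276.1]
top 421 [584.1 328.8] [608.5 275.2] [562.9 375.5]
top 349 [596.  334.5] [606.1 288.7] [587.9 371.2]
top 91 [ 95.6 334. ] [101.8 311. ] [ 89.1 358. ]
expected bar at 2.1 [[292.43093334 138.66686794]] [[328.40712162 244.37957307]]
```

View pics/s4.png

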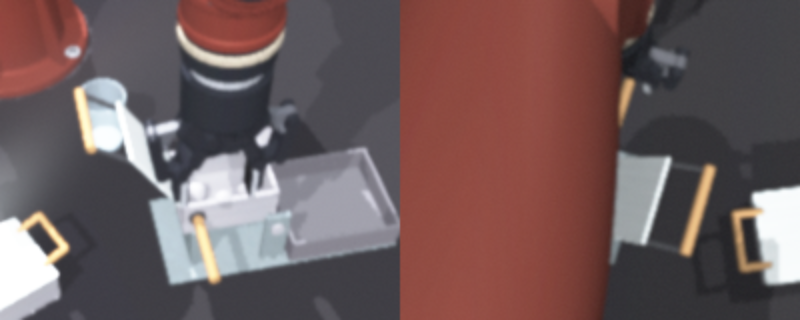

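The lid bar matches its predicted position at the 2.1 rad stop in both views (about 4 px in scene, under 1 px in top). The lid stays open with nothing holding it. Next I grip the peg and tip the tub.

Run:
```python
from h import *
x,z=pegp(0)
print(robot.line_to(W(x,-.105,z+G),guard=8)); st("at")
robot.set_gripper(0.0); st("grip")
off=arc(pegp,-.105,np.arange(.12,1.0,.12),-1,np.zeros(3),vel=.06); np.save("off.npy",off)
cv2.imwrite("pics/s5.png",cv2.resize(robot.grab_frame("scene")[60:260,260:500],None,fx=3,fy=3))
```

```text
False
at t12.3 [0.5551 0.0721 0.1551] F [ 0.  -0.8  0. ] w0.0603
grip t12.8 [0.5548 0.0723 0.1546] F [-0.6  1.1  4.2] w0.0103
0.12 off [-0.1 -0.1  0. ] t13.2 [0.5555 0.0759 0.1649] F [ 3.8 -3.3 -3.1] w0.0097
0.24 off [ 0.3 -0.2  0.1] t13.5 [0.5567 0.0809 0.1754] F [ 0.4 -5.6 -1.7] w0.0099
0.36 off [ 0.4 -0.5  0.3] t13.9 [0.558  0.087  0.1853] F [-0.5 -8.6 -1.1] w0.0098
0.48 off [ 0.5 -0.9  0.6] t14.2 [0.5597 0.0944 0.1952] F [-4.1 -8.7  2.9] w0.0098
0.60 off [ 0.2 -1.3  1.3] t14.6 [0.5614 0.1027 0.2037] F [-2.8 -7.9  2.9] w0.0097
0.72 off [-0.  -1.6  1.8] t14.9 [0.5635 0.1122 0.2117] F [-3.8 -7.8  7.3] w0.0096
0.84 off [-0.3 -2.   2.8] t15.3 [0.5655 0.1221 0.2181] F [-2.7 -6.5  6.2] w0.0100
0.96 off [-0.5 -2.2  3.5] t15.6 [0.5679 0.1333 0.2238] F [-3.8 -4.2 10.2] w0.0099
```

View pics/s5.png

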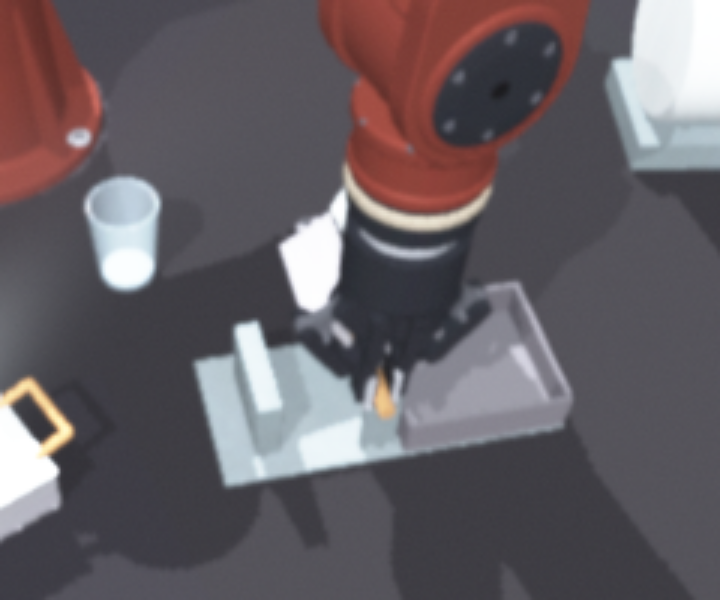

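The peg is held and the tub is at about 1 rad, with the lid clear of the wrist. I carry on to the stop.

Run:
```python
from h import *
off=arc(pegp,-.105,list(np.arange(1.08,1.86,.12))+[1.88],-1,np.load("off.npy"),vel=.05)
robot.pause(1.0); st("stop")
robot.set_gripper(.035); p=robot.observe()["tool_pos"]; robot.line_to(p+[0,0,.1])
p=robot.observe()["tool_pos"]
robot.move_pose(W(-.12,-.25,.30),ROT); robot.pause(.5); st("away")
for n in("scene","top"):
    im=robot.grab_frame(n); cv2.imwrite(f"pics/{n}6.png",im)
a=cv2.imread("pics/scene6.png")[90:240,300:500];b=cv2.imread("pics/top6.png")[160:310,130:330]
cv2.imwrite("pics/s6.png",cv2.resize(np.hstack([a,b]),None,fx=2,fy=2,interpolation=cv2.INTER_CUBIC))
```

```text
1.08 off [-0.8 -2.3  4.4] t16.1 [0.5703 0.1444 0.2274] F [-2.  -5.6  7.4] w0.0093
1.20 off [-0.8 -2.3  5.2] t16.5 [0.5729 0.1565 0.2302] F [-1.8 -1.9 11. ] w0.0095
1.32 off [-1.  -2.3  6.3] t16.9 [0.5754 0.1682 0.2311] F [-1.3 -0.7  9.4] w0.0097
1.44 off [-1.  -2.1  7.2] t17.3 [0.5778 0.1799 0.2295] F [ 4.2 -2.9  1.8] w0.0095
1.56 off [-0.6 -2.1  7.3] t17.6 [0.5805 0.1917 0.2268] F [3.9 1.6 2.9] w0.0096
1.68 off [-0.2 -2.1  7.6] t18.0 [0.5829 0.2024 0.2224] F [3.5 1.  0.3] w0.0100
1.80 off [ 0.1 -2.1  7.7] t18.4 [0.5852 0.2131 0.2175] F [0.3 3.2 4.8] w0.0096
1.88 off [ 0.2 -1.8  8.2] t18.7 [0.5867 0.22   0.2136] F [-0.5  3.9  5.3] w0.0096
stop t19.7 [0.5867 0.2197 0.2138] F [-0.9  4.2  5.1] w0.0096
away t22.3 [0.6909 0.0174 0.3001] F [0.3 0.1 0.3] w0.0349
```

View pics/s6.png

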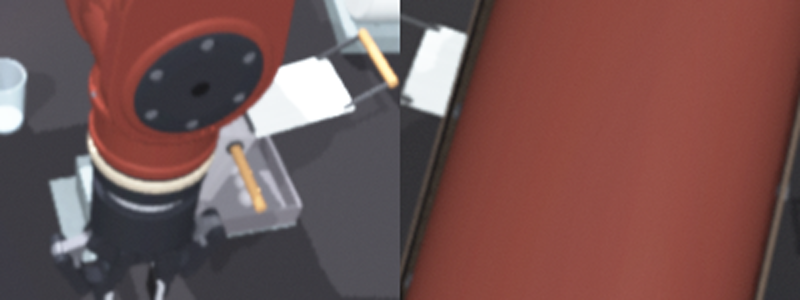

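The arm hides the tray. The lid is over and back, and the peg is at the stop. I move the arm aside to count the balls.

Run:
```python
from h import *
p=robot.observe()["tool_pos"]; robot.line_to(p+[-.05,0,.10])
q=np.array(robot.observe()["q"]); q[0]-=60; robot.goto_joints(q); robot.pause(.3); st("aside")
for n in("scene","top"):
    im=robot.grab_frame(n); cv2.imwrite(f"pics/{n}7.png",im); [print(n,*w) for w in wood(im) if 180<w[1][0]<420 and 100<w[1][1]<290]
a=cv2.imread("pics/scene7.png")[100:240,320:490];b=cv2.imread("pics/top7.png")[160:300,130:300]
cv2.imwrite("pics/s7.png",cv2.resize(np.hstack([a,b]),(800,330),interpolation=cv2.INTER_CUBIC))
x,z=pegp(1.9);print("peg@1.9",proj("scene",W(x,-.086,z)),proj("top",W(x,-.086,z)))
a=1.9;v=np.array([-.2065,.168]);c,s=np.cos(a),np.sin(a);X=(c*v[0]+s*v[1],-s*v[0]+c*v[1]+.07);print("bar exp",proj("scene",W(X[0],0,X[1])),proj("top",W(X[0],0,X[1])))
```

```text
aside t25.9 [ 0.3357 -0.5464  0.3989] F [ 0.5 -0.2 -0.3] w0.0350
scene 211 [274.1 197.4] [266.1 186.5] [281.5 207.6]
top 154 [336.9 119.1] [339.8 104.4] [334.7 130.3]
top 295 [217.1 171.3] [223.9 152.6] [210.2 190.1]
top 269 [351.5 260.2] [349.1 243.7] [354.  276.3]
peg@1.9 [[423.65804794 177.48889619]] [[216.61451462 172.92340977]]
bar exp [[488.7817761  117.81173843]] [[114.45326347 182.24794289]]
```

View pics/s7.png

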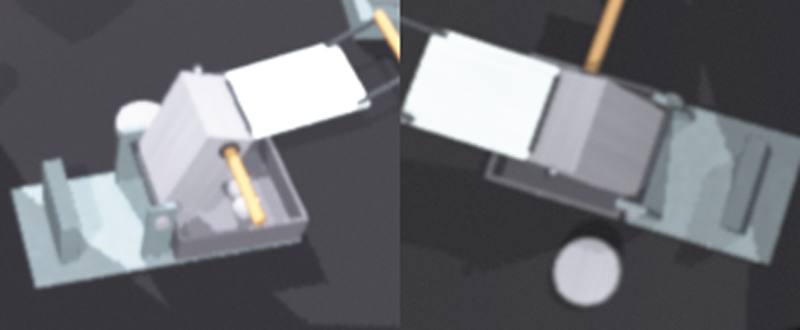

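Tub and lid match their predicted stop positions. Two balls show in the tray at about (233,188) and (240,207), so I zoom in for the third.

Run:
```python
from h import *
im=np.mean([robot.grab_frame("scene").astype(float) for _ in range(6)],0)[150:210,385:455]
im=np.clip((im-30)*1.3,0,255).astype(np.uint8)
cv2.imwrite("pics/s8.png",cv2.resize(im,None,fx=9,fy=9,interpolation=cv2.INTER_CUBIC))
for z in(0.0225,):
  for x in(.04,.089,.14):
    for y in(-.045,0,.045):print(x,y,((proj("scene",W(x,y,z))[0]-[385,150])*9).round())
```

```text
0.04 -0.045 [141. 435.]
0.04 0 [ 93. 307.]
0.04 0.045 [ 47. 186.]
0.089 -0.045 [312. 406.]
0.089 0 [260. 279.]
0.089 0.045 [210. 160.]
0.14 -0.045 [489. 376.]
0.14 0 [432. 251.]
0.14 0.045 [379. 132.]
```

View pics/s8.png

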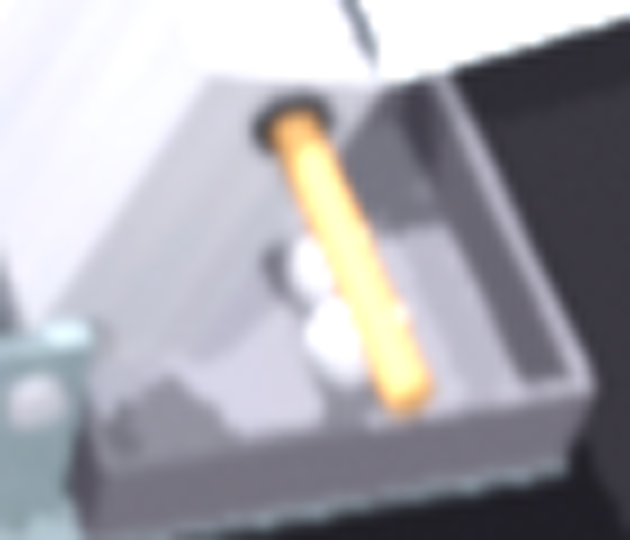

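Two balls are clear at (312,268) and (335,340). A bright sliver right of the peg at (400,315) looks like the third behind it, so I check the pixel values.

Run:
```python
from h import *
im=np.mean([robot.grab_frame("scene").astype(float) for _ in range(6)],0)[174:198,414:436]
print("B channel"); print(im[:,:,0].round().astype(int)); 
a=np.array([[312,268],[335,340],[380,310]])/9+[385,150]
P=plane("scene",a,.0225); print((P[:,:2]-O)@np.array([[np.cos(Y),-np.sin(Y)],[np.sin(Y),np.cos(Y)]]))
q=cv2.imread("pics/top7.png");p=cv2.imread("pics/top0.png")
g=[cv2.inRange(i[220:290,340:430],(150,150,150),(255,255,255)) for i in(p,q)];print("case diff px",(g[0]!=g[1]).sum())
```

```text
B channel
[[193 194 197 200 189 162 165 182 188 178 159 148 146 146 137 135 139 140
  142 144 136 124]
 [193 192 194 197 193 171 162 177 189 186 177 171 160 157 151 150 160 164
  166 169 161 135]
 [188 182 184 196 211 206 177 173 186 190 184 179 171 180 180 176 180 182
  183 184 179 153]
 [174 162 168 198 229 232 205 174 181 189 186 175 175 195 200 194 188 187
  187 188 186 172]
 [157 143 160 202 234 240 229 182 174 188 188 178 177 197 205 201 192 188
  186 187 190 186]
 [151 139 160 205 232 241 237 198 172 183 190 184 176 187 202 204 197 189
  187 187 190 190]
 [161 142 157 200 228 238 238 219 177 177 189 188 177 177 197 205 201 191
  188 187 188 188]
 [172 148 154 188 218 231 234 226 181 171 187 190 181 174 188 202 202 192
  188 187 188 188]
 [180 164 157 174 200 218 227 222 189 172 181 190 186 174 177 197 203 197
  190 188 187 188]
 [186 183 176 171 182 201 221 230 224 193 180 188 188 179 177 196 204 201
  192 188 187 188]
 [193 197 196 183 176 194 230 246 247 225 181 182 190 187 191 211 208 204
  196 190 187 187]
 [199 204 204 198 190 213 242 251 252 241 189 176 189 190 194 204 1
[... 540 characters left out ...]
 165 164 181 187 180 166
  171 196 203 198]
 [209 208 207 208 205 195 178 178 190 197 194 176 152 151 170 179 170 153
  154 185 202 203]
 [208 208 207 207 206 200 182 165 166 172 168 158 146 142 155 156 144 134
  146 181 202 205]
 [208 208 208 207 207 205 191 165 156 157 156 154 152 146 142 133 124 129
  157 188 201 200]
 [209 208 207 207 207 204 191 164 154 154 155 159 166 162 151 138 134 144
  171 184 186 181]
 [205 204 203 202 200 194 180 158 150 151 153 162 176 173 162 151 144 146
  160 161 157 152]
 [192 188 184 181 179 172 161 148 145 145 145 151 161 159 152 146 139 135
  138 137 135 133]]
[[ 0.10464885  0.00096878]
 [ 0.10254803 -0.02468126]
 [ 0.11835825 -0.01717477]]
case diff px 35
```

The sliver is weak evidence: it coincides with a highlight on the peg that was there before tipping. So I check numerically for new bright blobs anywhere in either view, which would show a stray ball or one in the visible tray strips.

Run:
```python
from h import *
for n in("scene","top"):
    a=cv2.imread(f"pics/{n}0.png").astype(int).min(2); f=robot.grab_frame(n); b=f.astype(int).min(2)
    m=((b>a+45)&(b>110)).astype(np.uint8); k,l,s,c=cv2.connectedComponentsWithStats(m)
    for i in range(1,k):
        if 12<s[i,4]: 
            w=plane(n,[c[i]],.0225)[0][:2]-O; print(n,s[i],c[i].round(),"stand xy",np.round([w@[np.cos(Y),np.sin(Y)],w@[-np.sin(Y),np.cos(Y)]],3),b[l==i].max())
print("tub interior corners/tray +y strip in top:")
for P in[(.04,.045,.0225),(.089,.045,.0225),(.14,.045,.0225),(.14,-.045,.0225),(.089,-.045,.0225)]: print(P,proj("top",W(*P)).round(),robot.grab_frame("top")[tuple(proj("top",W(*P)).round().astype(int)[0][::-1])])
st()
```

```text
scene [489   0  25  30 348] [500.  10.] stand xy [0.648 0.693] 210
scene [191  10  48  46 672] [206.  34.] stand xy [-0.415  0.771] 219
scene [485 115  14  18  96] [492. 124.] stand xy [0.369 0.151] 192
scene [ 376  118  102   69 3012] [426. 145.] stand xy [0.161 0.112] 255
scene [332 179   5   4  16] [334. 180.] stand xy [-0.109  0.043] 229
scene [584 183  26  40 103] [599. 201.] stand xy [ 0.507 -0.15 ] 251
scene [345 186   8   5  26] [348. 188.] stand xy [-0.079  0.013] 199
scene [398 187   5   5  18] [400. 189.] stand xy [ 0.047 -0.016] 185
scene [355 191  25  22 291] [368. 200.] stand xy [-0.04  -0.034] 228
scene [264 197   9  11  13] [268. 202.] stand xy [-0.283  0.01 ] 247
top [  63   11   47   84 1994] [83. 61.] stand xy [ 0.539 -0.299] 235
top [112  83   7   7  14] [115.  86.] stand xy [ 0.429 -0.255] 149
top [211 154  14  32 115] [218. 169.] stand xy [ 0.1  -0.12] 131
top [106 163  18  39 143] [114. 182.] stand xy [ 0.332 -0.019] 132
top [ 130  173  108   70 3993] [182. 205.] stand xy [ 0.152 -0.012] 250
top [223 245  11   8  38] [228. 248.] stand xy [0.014 0.053] 169
top [238 248  16  13 127] [246. 254.] stand xy [-0.03   0.054] 161
top [274 258   6   6  25] [277. 261.] stand xy [-0.104  0.048] 163
top [203 263  20  26 406] [211. 275.] stand xy [0.031 0.122] 208
top [  0 319  26  15 191] [  9. 327.] stand xy [0.442 0.37 ] 176
top [198 365  26  30 216] [207. 378.] stand xy [-0.033  0.337] 171
tub interior corners/tray +y strip in top:
(0.04, 0.045, 0.0225) [[219. 242.]] [99 93 93]
(0.089, 0.045, 0.0225) [[199. 236.]] [97 91 91]
(0.14, 0.045, 0.0225) [[179. 230.]] [96 90 90]
(0.14, -0.045, 0.0225) [[192. 194.]] [252 251 248]
(0.089, -0.045, 0.0225) [[212. 200.]] [199 192 191]
 t27.0 [ 0.3354 -0.5466  0.3989] F [ 0.3 -0.2  0.9] w0.0350
```

No stray ball is visible on the bench, and the tub and lid are at their stops. The arm is clear, so I hand in.

```bash
python3 -c "
from h import *
robot.job_done(); st()"
```

```text
the job is handed in; nothing more can be done
the job is handed in; nothing more can be done
```

The lid is back at its stop and the tub is tipped over to its own stop, but I could confirm only two of the three balls in the tray. I handed the job in at about 27 s, with the arm well clear of everything.

- **Lid:** I pinched the bar and swung it to about 1.9 rad. After I let go, the bar sat where it should at the 2.1 rad stop: within 1 px in the top view and about 4 px in the scene view. In the pictures after tipping, the lid was still back.
- **Tub:** I then pinched the peg and tipped the tub to about 1.88 rad. After release the peg sat within 2 px of its predicted position at the 1.9 rad stop in the top view; the scene view gave no peg measurement. The highest tool force I logged was about 17 N, well under the limits.
- **Balls:** Two are plainly in the tray, at about x +105 and +103 mm of the stand. I did not see the third. A bright sliver beside the peg first looked like it, but it was probably a highlight on the peg. Neither view shows a stray ball on the bench. The mouth slopes down about 19°, so it most likely lies under the lid or behind the tub, but I did not verify that.
- **Plain case:** It looks undisturbed. Its handle was within 0.1 px of its starting place in the top view after tipping. The case outline comparison differed by 35 px in total, which I took to be lighting.

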